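Lay the drinking flask in its drying cradle and lock the keeper over it

ROBOT

A 6-joint arm with a two-finger parallel gripper is mounted at the origin on the work surface. World frame = base frame: x ahead of the robot, y to its left, z up, the work surface at z = 0. Lengths are in mm, angles in rad, forces in N, time in s.
With the tool pointing down it reaches from about 300 to 775 mm from the base axis. Payload 14.6 kg.
Tool frame: the origin (TCP) lies on the centre line of the jaws, within the pads' length; the fingertips stand 19 mm ahead of it and the grasp point (between the pads) is the TCP (bot.tip_reach is the distance from the TCP to the fingertips, in mm); y points along the fingers, x is the direction in which the jaws open and shut, and the axes are right-handed (so a half turn about y gives the same grasp; the last joint's range is limited). The gripper opens to 85 mm and grips with 20 to 120 N. Pads are 22 mm wide; open, the fingers measure 114 mm over their backs; the gripper's body (76 mm by 85 mm) begins 54 mm behind the grasp point. The pads swing forward as they close: fully open they stand 13 mm farther back than shut.
Start: joints at [1.232, 0.3, 1.521, -0, 1.321, -0.067], TCP at [147.654, 529.8, 217.081] pointing down, gripper open.
Joint ranges: [-3.03, 3.03], [-0.79, 2.21], [0.23, 2.52], [-1.04, 4.18], [0, 3.07], [-2.55, 2.55]. Speed limits (rad/s): [2.22, 2.22, 2.57, 3.14, 3.14, 3.14].

INTERFACE

Orientations are given as a unit quaternion [w, x, y, z].
In Python, from rig import bot gives the robot as it stands. Calls block until the motion is done:
- bot.move_to(position, orientation): joint-space move of the TCP to a pose.
- bot.servo_line(position, attitude=None, speed=150, until_force=None): straight line of the TCP; attitude=None keeps the orientation; speed is the mean speed in mm/s. With until_force (N) it stops when the force on the tool has changed by that much, and returns True; else False.
- bot.move_joints(angles): joint-space move.
- bot.move_gripper(opening, grip_force=None): finger opening in mm; grip_force is the grip in N (None keeps the last); returns when the fingers have stopped.
- bot.dwell(seconds).
- bot.ik(position, orientation): joint angles nearest the present ones, or None.
- bot.read_state(): the state.
- bot.read_camera(name): name is "side" or "top" or "wrist"; returns a dict with "image" (420x560x3 uint8, blue, green, red), "depth" (420x560 float32, mm along the optical axis (not along the pixel's ray), 0 where there is no reading), "fovy" (degrees; the focal length in pixels is half the picture's height over the tangent of half this angle, whatever the lens; pixels are square), "cx", "cy" (the principal point, pixels), "eye" and "attitude" of the camera in the world; the wrist camera has in their place "mount" (4x4, takes a point from camera to tool coordinates, whose origin is the TCP and whose axes are the tool frame's). Camera axes: x right, y down, z forward; pixel columns grow to the right and rows downward; lengths in mm; the calibration is good to about 2 mm. The wrist camera is an equidistant fisheye: a pixel r from the principal point sees the ray r / f radians off the axis. A picture is of the moment at which its call begins: read the wrist's pose just before it.
A pose or a line that the arm cannot do raises bot.MotionError and nothing moves.
- bot.finish_job(): hands the job in, once; it reports no verdict.
The state is a dict: "clock": time; "joint_positions": joint angles; "qvel": joint speeds; "effort": joint torques, N m; "ee_pos": TCP position; "tool_rot": TCP orientation; "ft_force": force on the tool from outside, world axes, zero at the start; "moment": the same for the moment, N m; "grip_width": finger opening in mm.
Only numpy, scipy, OpenCV 4.12 (cv2) and the standard library are available. Lean on these libraries where they do the work, as an engineer would, in place of code of your own. Each camera call takes 0.05 s, during which the arm holds its last target.

TASK

Swing the keeper arm on the rusty cradle bracket fully aside, then take the steel flask off the draining rack and lay it in the cradle's V groove, about centred on the two saddles and with its neck towards the basin, letting it settle down in the groove before you let go. Then swing the keeper back across the flask as far as it goes. Leave the caddy of cutlery and the tumbler where they stand.

Things in the scene. Friction and masses are not known exactly. Their poses are not given: they have to be found in the camera images.
- flask_mid (a point): Steel flask, a round bottle 50 mm in diameter, 195 mm long, about 0.28 kg, lying on its side along the rack's middle wires, its axis 38 mm above the counter. The point is on its axis; its y axis runs along the flask to the neck. The straight 50 mm body spans y = -70 to +58 mm, then it narrows to a neck with a black cap 32 mm across.
- flask_mouth (a point): End of the flask's black cap, on its axis, 100 mm from flask_mid along the flask's y.
- rack: Steel wire draining rack, fixed, 150 by 200 mm; origin under its centre. Wires 8 mm thick, tops 18 mm above the counter, along its y: two middle ones at x = -16 and +16 mm carry the flask, outer ones at -75 and +75 mm; between them open space for fingers. Cross wires only at y = -100 and +100 mm.
- cradle: Rusty steel cradle bracket, fixed; origin under the centre of its base plate (150 by 150 by 8 mm). Its y axis runs along the groove, +y to the washbasin. Two V saddles 12 mm thick at y = -45 and +45 mm, free room for fingers between; their 45 degree arms open to 28 mm either side, tops 63 mm above the counter. A 14 mm pivot post stands at x = +55, y = -45 mm, 102 mm high.
- groove (a point): Where flask_mid belongs when the flask lies in both saddles: on the line of the groove, midway between the saddles, 70 mm above the counter (the axis height of the settled flask). Axes as the cradle's.
- keeper (a joint): Angle (rad) of the keeper, a flat bar on the pivot post, turning about the vertical. 0 (a stop): straight across the groove, pointing to the cradle's -x. Grows counter-clockwise from above; at 1.57 it points to the cradle's -y, clear of the groove; stop at 1.65. Stays where left (0.05 N m friction). Starts over the groove, 0 to 0.6. Underside 103 mm above the counter, 8 mm over a settled flask.
- keeper_knob (a point): Grip point of the keeper's upright black round knob, 18 mm in diameter, 100 mm from the pivot, 140 mm above the counter; the knob stands on the bar from 109 to 151 mm above the counter.
- caddy: White plastic caddy 75 by 110 by 100 mm with spoon, forks and scraper standing in it (to 160 mm high), loose bystander; origin under its centre.
- tumbler: White ceramic tumbler 68 mm in diameter, 90 mm tall, loose bystander; origin under its centre.
Things that resemble listed ones, but are neither listed nor needed, are in the scene too. Leave any purple look-alike of the cradle alone.

How it is judged (in metres and radians):
On the way, in this order (a step that is already met when the one before it is completed fails the run):
1. the keeper is swung aside, clear of the groove (beyond 1.2 rad) (value of joint keeper above 1.2 rad), for 0.1 s.
2. the flask lies settled in the groove, neck towards the basin, keeper still aside (value of joint keeper above 1 rad and z of flask_mid in the frame of groove between -0.004 and 0.004 m and x of flask_mid in the frame of groove between -0.005 and 0.005 m and y of flask_mouth in the frame of groove between 0.08 and 0.12 m and contact force between flask and cradle above 0.5 N and angle between the y axis of flask_mid and the y axis of cradle, either way round below 0.08 rad), for 0.2 s.
At the end, for the whole second after the job is handed in: The flask lies at rest and released in both saddles: flask_mid within 5 mm sideways and 4 mm in height of the groove point, axis within 0.08 rad of the groove, neck towards the basin, cap end 80 to 120 mm from the groove point; the keeper is back across it (below 0.2 rad) (value of joint keeper below 0.2 rad and z of flask_mid in the frame of groove between -0.004 and 0.004 m and x of flask_mid in the frame of groove between -0.005 and 0.005 m and y of flask_mouth in the frame of groove between 0.08 and 0.12 m and angle between the y axis of flask_mid and the y axis of cradle, either way round below 0.08 rad and linear speed of flask below 0.02 m/s and contact force between flask and the fingers below 0.05 N); the robot touches nothing.
It fails at once if the flask is let go more than 8 mm above where it settles in the groove (height (world z) of flask_mid above 0.078 m and contact force between flask and the fingers below 0.02 N).
It fails at once if the caddy is moved more than 30 mm (distance of caddy from where it was at the start of the episode above 0.03 m).
It fails at once if the tumbler is moved more than 30 mm (distance of tumbler from where it was at the start of the episode above 0.03 m).
It also fails if it takes over 72 s, if anything falls off the work surface, if the arm or the gripper's body presses on something with over 40 N, if the wrist force passes 120 N, or if a joint passes its speed limit or range.

## Working session

There is one attempt and no reset: what is moved stays moved. The work goes in short steps, each a Python script; the robot and the scene stay as the last script left them, time stands still between calls to the robot, and variables do not carry over. Pictures are saved under pics/ and viewed, and the job is handed in when it is done.

```bash
ls; mkdir -p pics; cat > h.py <<'E'
import numpy as np, cv2
from rig import bot
from scipy.spatial.transform import Rotation as R
def rot(q): return R.from_quat([q[1],q[2],q[3],q[0]]).as_matrix()
def quat(M):
    q=R.from_matrix(M).as_quat(); return [q[3],q[0],q[1],q[2]]
def cam(n):
    c=bot.read_camera(n); h=c['image'].shape[0]
    c['f']=h/2/np.tan(np.radians(c['fovy'])/2); return c
def ray(c,u,v):
    d=np.array([(u-c['cx'])/c['f'],(v-c['cy'])/c['f'],1.0])
    A=c['attitude']; A=rot(A) if np.size(A)==4 else np.array(A)[:3,:3]
    return np.array(c['eye']),A@d
def onplane(c,u,v,z):
    e,d=ray(c,u,v); return e+d*(z-e[2])/d[2]
def cloud(c):
    v,u=np.mgrid[0:c['image'].shape[0],0:c['image'].shape[1]]
    D=c['depth']; P=np.stack([(u-c['cx'])/c['f']*D,(v-c['cy'])/c['f']*D,D],-1)
    A=rot(c['attitude']) if np.size(c['attitude'])==4 else np.array(c['attitude'])[:3,:3]
    return P@A.T+np.array(c['eye'])
E
python3 - <<'E'
from h import *
import pickle
for n in ['side','top','wrist']:
    c=cam(n); cv2.imwrite(f'pics/{n}0.png',c['image']); pickle.dump(c,open(n+'0.pkl','wb'))
    print(n,c['fovy'],c['cx'],c['cy'],c.get('eye'),c.get('attitude'),c.get('mount'))
s=bot.read_state();print(s)
E
```

```text
pics
side 52.58543642369868 282.0318167755741 212.16811893815117 [ 437.73996286 -724.85188029  709.25942356] [-0.43274136  0.89785496 -0.07576438  0.02917442] None
top 43.33157437259021 263.970413653453 204.2212751975338 [ 289.73830197   20.50184703 1341.22385178] [ 0.0734822  -0.67992789  0.72489551 -0.08261313] None
wrist 65.70646984690485 282.012604299551 206.8855560290289 None None [[ 9.99998881e-01 -4.88214957e-04 -1.41384078e-03  5.09823040e-01]
 [ 1.23915563e-03 -2.58992745e-01  9.65878472e-01 -1.57399208e+02]
 [-8.37730822e-04 -9.65879143e-01 -2.58991850e-01  6.46806204e+01]
 [ 0.00000000e+00  0.00000000e+00  0.00000000e+00  1.00000000e+00]]
{'clock': 0.15, 'joint_positions': array([ 1.23240750e+00,  3.00348464e-01,  1.52143310e+00,  1.59948914e-05,
        1.32069603e+00, -6.66233647e-02]), 'qvel': array([ 0.00020697, -0.00200136, -0.00081016, -0.00144188, -0.00125859,
       -0.00027906]), 'effort': array([-1.78744871e-03, -5.43665528e+01, -3.61893690e+01, -1.85261888e-04,
        3.06717870e-03,  1.09180271e-04]), 'ee_pos': array([147.58688633, 529.63390045, 216.65119761]), 'tool_rot': array([-0.5629567 ,  0.56329199,  0.42739321, -0.42792166]), 'ft_force': array([ 0.01076618, -0.76008355, -0.4649528 ]), 'moment': array([-0.0027277 , -0.03015305, -0.00406417]), 'grip_width': 85.5010755744481}
```

View pics/side0.png

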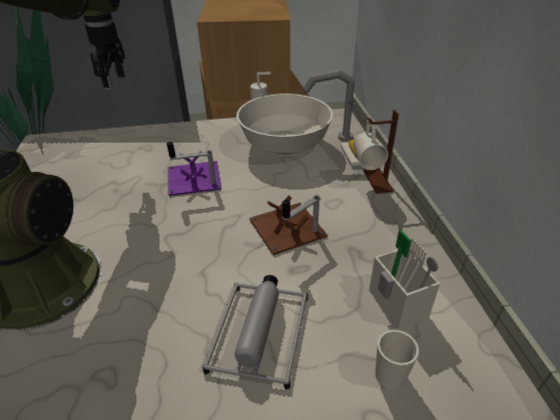

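View pics/top0.png

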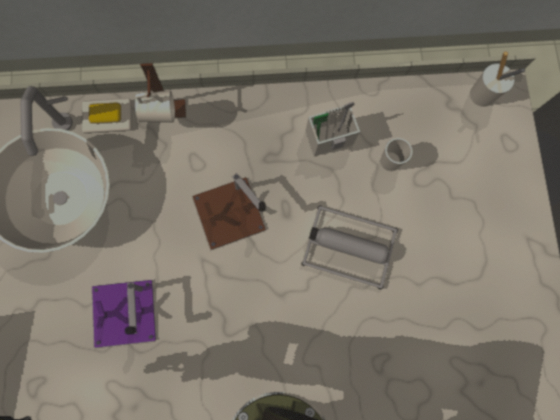

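View pics/wrist0.png

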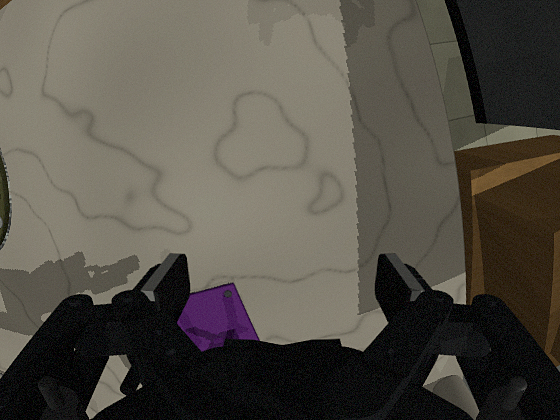

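Cradle candidates: the rusty brown bracket at top (230,212) / side (288,228), and the purple one at top (125,313) / side (193,178), which is the look-alike to leave alone. The only lying steel bottle on the wire rack is at top (350,245), with its black cap at (314,234). The lying white mug at (155,108) and the cup at (492,85) don't match. I'm choosing the brown bracket and the rack bottle, and checking both in a close crop.

```bash
python3 - <<'E'
from h import *
import pickle
t=pickle.load(open('top0.pkl','rb')); s=pickle.load(open('side0.pkl','rb'))
a=cv2.resize(t['image'][160:300,180:410],None,fx=3.4,fy=3.4,interpolation=cv2.INTER_CUBIC)
cv2.imwrite('pics/topcrop.png',a)
b=cv2.resize(s['image'][185:395,195:345],None,fx=2.8,fy=2.8,interpolation=cv2.INTER_CUBIC)
cv2.imwrite('pics/sidecrop.png',b)
for n,(u,v) in dict(cradle=(230,212),flask=(350,245),cap=(314,234),base=(275,410)).items(): print(n,onplane(t,u,v,30).round())
E
```

```text
cradle [569.  81.  30.]
flask [ 466. -214.   30.]
cap [ 499. -127.   30.]
base [90. -0. 30.]
```

View pics/topcrop.png

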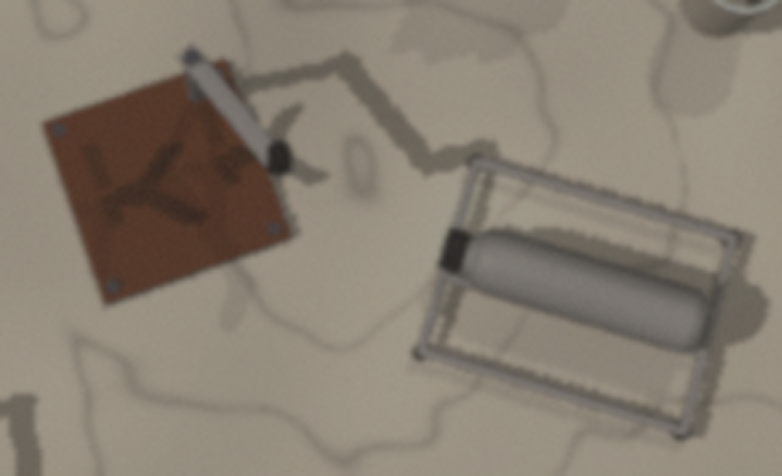

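View pics/sidecrop.png

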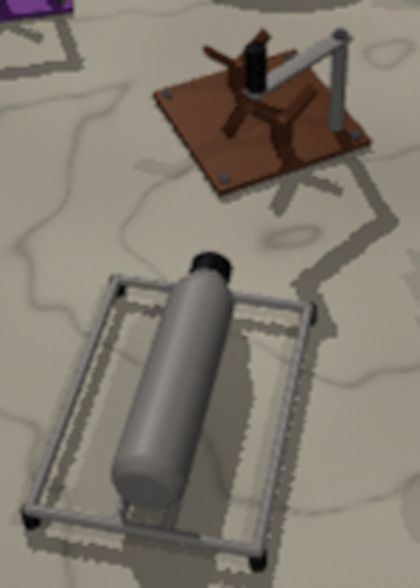

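```bash
cat > meas.py <<'E'
from h import *
def inplane(P,m):  return P[m][:,:2]
def brownplate(c):
    P=cloud(c); im=c['image'].astype(int); b,g,r=im[...,0],im[...,1],im[...,2]
    br=(r>1.35*b)&(r>1.25*g)&(r>30)
    m=br&(P[...,0]>450)&(P[...,0]<700)&(P[...,1]>-30)&(P[...,1]<200)&(c['depth']>0)
    return P,m,br
if __name__=='__main__':
    for n in ['top','side']:
        c=cam(n);P,m,br=brownplate(c)
        h,e=np.histogram(P[...,2][m],bins=np.arange(-20,140,6));print(n,h)
        # plate by ray casting on z=8
        lab=np.uint8(br)*255
        cs,_=cv2.findContours(lab,cv2.RETR_EXTERNAL,cv2.CHAIN_APPROX_NONE)
        cs=[k for k in cs if m[k[:,0,1],k[:,0,0]].sum()>20]; k=max(cs,key=cv2.contourArea)[:,0]
        Q=np.array([onplane(c,u,v,8)[:2] for u,v in k],np.float32)
        r=cv2.minAreaRect(Q);print('rect z=8',r)
        mp=m&(P[...,2]<16); r=cv2.minAreaRect(P[mp][:,:2].astype(np.float32)); print('cloud rect',r)
        # dark things above 100
        z=P[...,2]; reg=(abs(P[...,0]-570)<140)&(abs(P[...,1]-80)<140)&(c['depth']>0)
        k=reg&(z>112)&(z<165)&(c['image'].max(-1)<60); print('knob',k.sum(),P[k].mean(0).round(1),P[k].min(0).round(),P[k].max(0).round())
        k=reg&(z>95)&(z<118)&(c['image'].max(-1)>=60); X=P[k][:,:2]; print('bar',k.sum(),P[k].mean(0).round(1),X.min(0).round(),X.max(0).round()); 
        # flask
        reg=(abs(P[...,0]-470)<90)&(abs(P[...,1]+200)<140)&(c['depth']>0)
        f=reg&(z>44)&(z<80); X=P[f][:,:2]; vx,vy,x0,y0=cv2.fitLine(X.astype(np.float32),cv2.DIST_HUBER,0,.01,.01).ravel()
        if vy<0: vx,vy=-vx,-vy
        s=(X-[x0,y0])@[vx,vy]; t=(X-[x0,y0])@[-vy,vx]
        print('flask',f.sum(),x0,y0,'ang',np.arctan2(vy,vx),'s',s.min(),s.max(),np.percentile(t,[1,50,99]),'zmax',np.percentile(P[f][:,2],98), [x0+s.max()*vx,y0+s.max()*vy],[x0+s.min()*vx,y0+s.min()*vy])
        k=reg&(z>25)&(c['image'].max(-1)<60); print('cap',k.sum(),P[k].mean(0).round(1),P[k].min(0).round(),P[k].max(0).round())
E
python3 meas.py
```

```text
top [   0    0    1   90 1651  894   15    1    3   30   54   45   48   58
   16    0    0    0    0    0    2    0    0    0    0    0]
rect z=8 ((572.9345703125, 85.9096908569336), (146.55935668945312, 147.19473266601562), 16.255979537963867)
cloud rect ((572.9301147460938, 85.7803726196289), (146.96800231933594, 147.6456756591797), 16.399938583374023)
knob 43 [552.7   1.9 147.4] [547.  -4. 126.] [563.   8. 155.]
bar 268 [602.9  36.  110.1] [547.  -6.] [647.  68.]
flask 1433 464.77872 -205.26357 ang 1.2022619 s -95.89908371162663 98.19394084345927 [-2.61746872e+01  3.05850012e-03  2.08908171e+01] zmax 66.87689566925133 [np.float64(500.1529492405475), np.float64(-113.66272663087636)] [np.float64(430.23120396843694), np.float64(-294.7236315140864)]
cap 54 [ 498.1 -123.1   52. ] [ 485. -133.   44.] [ 512. -114.   60.]
side [   0    0    1   41 1675   47   23   24   19   52   39   30   43   41
    1    0    0    0    0    0   14    2    0    0    1    2]
rect z=8 ((568.2075805664062, 103.0390625), (149.32073974609375, 191.47860717773438), 16.42591094970703)
cloud rect ((571.373779296875, 96.37782287597656), (148.8038330078125, 173.47372436523438), 16.493871688842773)
knob 122 [558.4  -1.7 135.5] [550.  -8. 112.] [643.  56. 152.]
bar 219 [603.5  30.9 107.3] [549.  -6.] [649.  68.]
flask 1964 467.10397 -223.71043 ang 1.204505 s -80.73477256674921 115.84758617191531 [-1.95991177e+01  9.17399322e-04  2.61715936e+01] zmax 63.297535954303264 [np.float64(508.5953980921348), np.float64(-115.54793836513612)] [np.float64(438.188388285902), np.float64(-299.08942777983555)]
cap 256 [ 487.5 -204.6   47.6] [ 453. -303.   33.] [ 516. -112.   56.]
```

```bash
cat >> h.py <<'E'
C=np.array([573.,86.]); YAW=np.radians(16.4)
def cr(x,y,z): 
    c,s=np.cos(YAW),np.sin(YAW); return np.array([C[0]+c*x-s*y, C[1]+s*x+c*y, z])
def down(th):  # jaw axis at world angle th
    x=np.array([np.cos(th),np.sin(th),0]); y=np.array([0,0,-1.]); return quat(np.stack([x,y,np.cross(x,y)],1))
def knob(a,r=100,z=140): return cr(55-r*np.cos(a),-45-r*np.sin(a),z)
def jawk(a): return YAW+a-np.pi/2   # tangential
def wray(w,st,u,v):
    du,dv=u-w['cx'],v-w['cy']; r=np.hypot(du,dv); th=r/(w['f']); 
    d=np.array([np.sin(th)*du/r,np.sin(th)*dv/r,np.cos(th)]); M=np.array(w['mount']); T=rot(st['tool_rot'])
    return np.array(st['ee_pos'])+T@M[:3,3], T@(M[:3,:3]@d)
def wplane(w,st,u,v,z):
    e,d=wray(w,st,u,v); return e+d*(z-e[2])/d[2]
def wpix(w,st,P):
    M=np.array(w['mount']);T=rot(st['tool_rot'])
    p=M[:3,:3].T@(T.T@(np.array(P)-st['ee_pos'])-M[:3,3]); th=np.arctan2(np.hypot(p[0],p[1]),p[2]); k=w['f']*th/np.hypot(p[0],p[1])
    return w['cx']+k*p[0],w['cy']+k*p[1]
def near_jaw(th):
    return th
E
python3 - <<'E'
from h import *
a=.29; p=knob(a); print(p)
for th in (jawk(a),jawk(a)+np.pi):
    for aa in (a,1.57):
        t=th+(aa-a); q=bot.ik(knob(aa,z=230),down(t)); print(th,aa,None if q is None else np.round(q,2))
fl=np.arctan2(.933,.36)
for t in (fl-np.pi/2,fl+np.pi/2): 
    q=bot.ik([467,-210,120],down(t)); print('fl',t,None if q is None else np.round(q,2))
for t in (YAW,YAW+np.pi): 
    q=bot.ik(cr(0,0,120),down(t)); print('gr',t,None if q is None else np.round(q,2))
E
```

```text
[554.61557686   3.87265753 140.        ]
-0.9945623294678265 0.29 [-0.06  0.3   1.49 -0.    1.35  0.94]
-0.9945623294678265 1.57 [-0.11  0.56  1.12 -0.    1.46 -0.4 ]
2.1470303241219666 0.29 [-0.06  0.3   1.49 -0.    1.35 -2.21]
2.1470303241219666 1.57 None
fl -0.3682507233437806 [-0.49  0.32  1.73 -0.    1.09 -0.13]
fl 2.7733419302460125 None
gr 0.28623399732707 [ 0.09  0.46  1.54 -0.    1.14 -0.2 ]
gr 3.427826650916863 None
```

```bash
python3 - <<'E'
from h import *
a=.29
s=bot.read_state(); p=np.array(s['ee_pos']); 
bot.servo_line([p[0],p[1],270],speed=150)
bot.move_to(knob(a,z=240),down(jawk(a)))
bot.dwell(.2)
s=bot.read_state(); w=cam('wrist'); im=w['image'].copy()
def mk(P,col):
    u,v=wpix(w,s,P); cv2.circle(im,(int(u),int(v)),4,col,1); return round(u),round(v)
print(mk(knob(a,z=151),(0,0,255)), mk(cr(55,-45,109),(0,255,0)))
for x in(-75,75):
    for y in (-75,75): print(mk(cr(x,y,8),(255,255,0)))
for y in (-45,45):
    for x in (-28,28): mk(cr(x,y,63),(255,0,255))
cv2.imwrite('pics/w1.png',im); print(s['clock'],s['ee_pos'])
t=cam('top');cv2.imwrite('pics/t1.png',t['image'])
E
```

```text
(282, 207) (282, 84)
(275, 203)
(162, 170)
(311, 85)
(192, 54)
3.3167 [554.62057917   4.33715037 240.0283926 ]
```

View pics/w1.png

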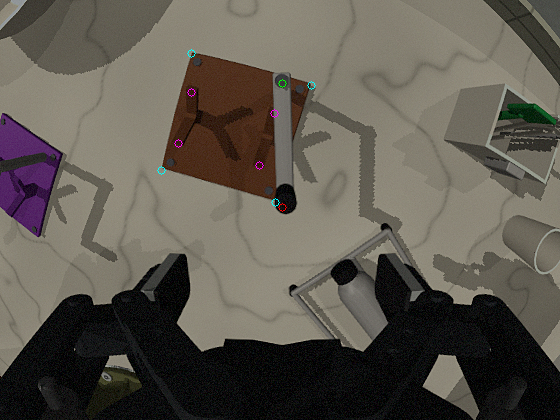

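The wrist view agrees: the predicted plate corners (192,54), (311,85), (162,170), the saddle tips and the pivot (282,84) fall on the brown bracket. The knob is at about (287,203), roughly 4 px right of the prediction, which puts the keeper at about 0.32 rad. Next I'll cage the knob and swing it.

```bash
python3 - <<'E'
from h import *
a=.32
bot.move_to(knob(a,z=240),down(jawk(a)))
bot.servo_line(knob(a,z=140),speed=120)
bot.move_gripper(25,20)
s0=bot.read_state(); print(s0['clock'],s0['grip_width'],s0['ft_force'].round(2))
for t in np.arange(a+.1,1.60,.1):
    t=min(t,1.6); bot.servo_line(knob(t),attitude=down(jawk(t)),speed=70)
bot.servo_line(knob(1.6),attitude=down(jawk(1.6)),speed=70)
s=bot.read_state(); print(s['clock'],s['ee_pos'].round(1),knob(1.6).round(1),s['ft_force'].round(2),s['grip_width'])
bot.move_gripper(70); bot.servo_line(knob(1.6,z=260),speed=200)
bot.dwell(.1)
s=bot.read_state(); w=cam('wrist'); im=w['image'].copy()
print([wpix(w,s,knob(x,z=151)) for x in (1.5,1.6)],wpix(w,s,cr(55,-45,109)))
cv2.imwrite('pics/w2.png',im); print(s['clock'])
E
```

```text
5.2583 24.715116098182925 [-0.39 -0.39 -0.15]
9.025 [669.1 -36.7 139.9] [669.5 -36.7 140. ] [-0.33  0.33  0.24] 25.406614176142675
[(np.float64(270.1571852822977), np.float64(199.99659430935472)), (np.float64(282.0720988827603), np.float64(200.5723781022788))] (np.float64(282.1318579644766), np.float64(85.18714706510467))
10.375
```

View pics/w2.png

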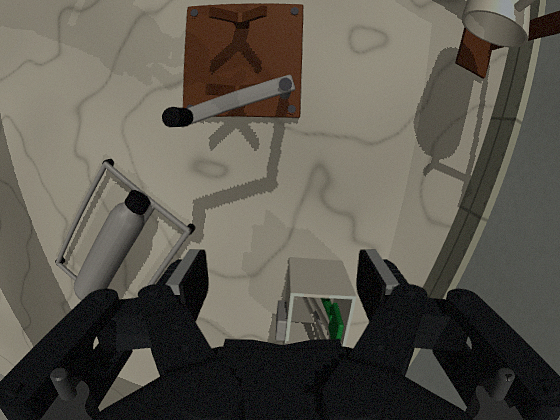

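The keeper hasn't swung: in this view the knob is at (177,117), still across the groove. I'll find out why before trying again.

```bash
python3 - <<'E'
from h import *
s=bot.read_state(); w=cam('wrist')
for z in (109,130,151):
    print(z,'knobpx',wplane(w,s,177,117,z).round(1))
print('pivot',wplane(w,s,286,84,109).round(1),cr(55,-45,109).round(1))
for x in (0,.2,.3,.4): print(x,np.round(wpix(w,s,knob(x,z=151))),np.round(wpix(w,s,knob(x,z=112))))
im=cam('side')['image']; cv2.imwrite('pics/s2.png',cv2.resize(im[90:300,180:460],None,fx=2.7,fy=2.7))
E
python3 meas.py | grep -E "knob|bar"
```

```text
109 knobpx [550.5   1.2 109. ]
130 knobpx [557.3   2.9 130. ]
151 knobpx [564.2   4.6 151. ]
pivot [641.6  60.6 109. ] [638.5  58.4 109. ]
0 [163.  82.] [177.  86.]
0.2 [164. 105.] [179. 106.]
0.3 [167. 116.] [181. 116.]
0.4 [171. 127.] [184. 126.]meas.py:21: RuntimeWarning: Mean of empty slice.
  k=reg&(z>112)&(z<165)&(c['image'].max(-1)<60); print('knob',k.sum(),P[k].mean(0).round(1),P[k].min(0).round(),P[k].max(0).round())
  ret = um.true_divide(
Traceback (most recent call last):
  File "meas.py", line 21, in <module>
    k=reg&(z>112)&(z<165)&(c['image'].max(-1)<60); print('knob',k.sum(),P[k].mean(0).round(1),P[k].min(0).round(),P[k].max(0).round())
                                                                                              ~~~~~~~~^^^
ValueError: zero-size array to reduction operation minimum which has no identity
```

View pics/s2.png

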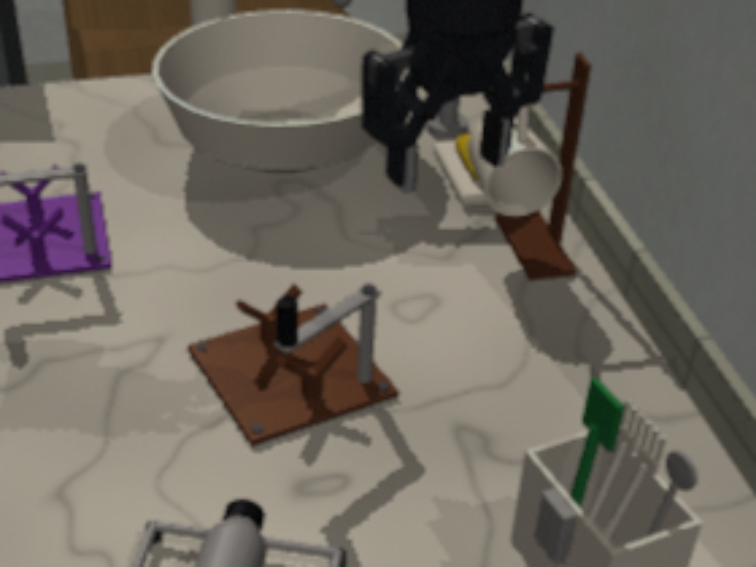

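```bash
python3 - <<'E'
from h import *
a=.31
bot.move_gripper(85)
bot.move_to(knob(a,z=240),down(jawk(a)))
print(bot.servo_line(knob(a,z=140),speed=120,until_force=8))
bot.dwell(.1)
s=bot.read_state(); w=cam('wrist'); cv2.imwrite('pics/w3.png',w['image'])
print(s['clock'],s['ee_pos'],knob(a),wpix(w,s,knob(a,z=151)))
bot.move_gripper(25,20)
s=bot.read_state();print(s['grip_width'],s['ft_force'].round(2))
w=cam('wrist'); cv2.imwrite('pics/w4.png',w['image'])
im=cam('side')['image']; cv2.imwrite('pics/s4.png',cv2.resize(im[130:270,200:360],None,fx=4.5,fy=4,interpolation=cv2.INTER_CUBIC))
E
```

```text
False
13.175 [556.0893024    2.18652056 140.84684595] [555.72201394   2.20662522 140.        ] (np.float64(280.9654928389087), np.float64(259.46623474554474))
24.757862321793702 [-0.48 -1.12 -0.09]
```

View pics/w3.png

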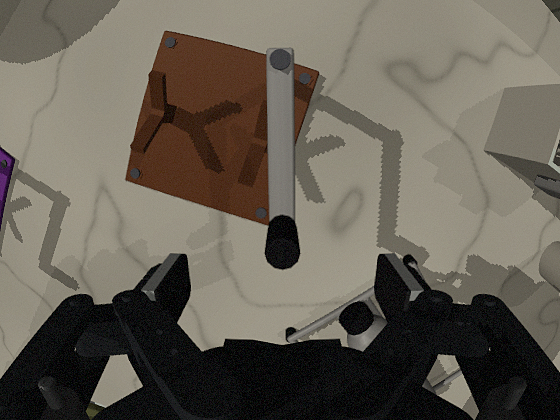

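View pics/s4.png

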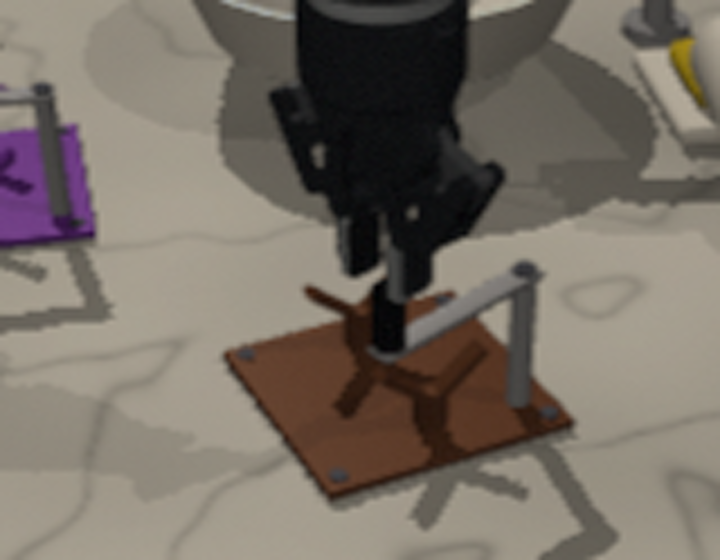

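View pics/w4.png

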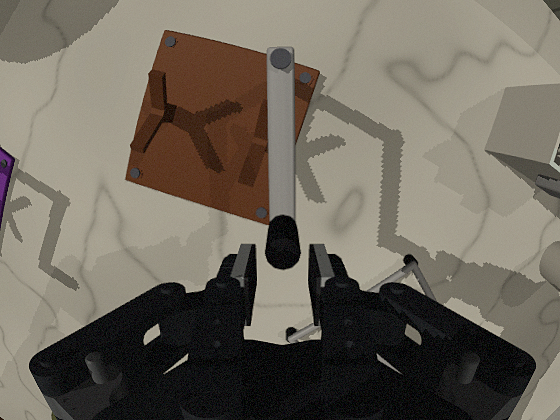

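```bash
python3 - <<'E'
from h import *
print(bot.tip_reach)
s=bot.read_state(); w=cam('wrist'); D=w['depth']
M=np.array(w['mount'])
def pt(u,v,d):
    du,dv=u-w['cx'],v-w['cy']; r=np.hypot(du,dv); th=r/w['f']; z=d; p=np.array([np.tan(th)*du/r*z,np.tan(th)*dv/r*z,z])
    t=M[:3,:3]@p+M[:3,3]; return t, np.array(s['ee_pos'])+rot(s['tool_rot'])@t
for u,v in [(283,255),(283,263),(283,230),(283,140),(282,60),(251,250),(251,270),(247,320),(315,250),(320,260),(150,200),(360,30)]:
    d=np.median(D[v-1:v+2,u-1:u+2]); t,p=pt(u,v,d); print((u,v),d.round(1),'tool',t.round(1),'world',p.round(1))
for x in(-75,75):
    for y in (-75,75): print(np.round(wpix(w,s,cr(x,y,8))))
E
```

```text
19.0
(283, 255) 157.1 tool [  0.8 -11.8   2.9] world [558.5   3.2 151.8]
(283, 263) 158.3 tool [  0.8 -11.7  -1.5] world [554.9   0.7 151.7]
(283, 230) 164.8 tool [ 0.8 -1.3 12.1] world [566.2   8.4 141.3]
(283, 140) 184.2 tool [ 0.9 30.4 55.5] world [602.2  32.6 109.5]
(282, 60) 169.1 tool [  0.4  27.3 101.6] world [640.   58.9 112.7]
(251, 250) 140.2 tool [-13.2 -26.9  11.8] world [558.1  19.7 166.9]
(251, 270) 128.5 tool [-12.2 -39.9   8.5] world [555.9  17.  179.9]
(247, 320) 120.5 tool [-13.3 -52.5  -7.3] world [542.2   9.1 192.5]
(315, 250) 140.2 tool [ 14.7 -27.   11.8] world [573.7  -3.3 166.9]
(320, 260) 130.5 tool [ 15.8 -37.   11.5] world [574.1  -4.3 177. ]
(150, 200) 305.3 tool [-130.9  139.3   -6.4] world [476.9 106.9   0.7]
(360, 30) 263.1 tool [ 72.3 139.  155. ] world [724.5  29.4   1. ]
[270. 229.]
[125. 183.]
[321.  73.]
[164.  32.]
```

```bash
python3 - <<'E'
from h import *
s=bot.read_state(); w=cam('wrist'); D=w['depth']
M=np.array(w['mount'])
v,u=np.mgrid[0:420,0:560]; du,dv=u-w['cx'],v-w['cy']; r=np.hypot(du,dv)+1e-9; th=r/w['f']
P=np.stack([np.tan(th)*du/r*D,np.tan(th)*dv/r*D,D],-1)@M[:3,:3].T+M[:3,3]
m=(D>0)&(abs(P[...,0])<70)&(abs(P[...,0])>11)&(abs(P[...,2])<40)&(P[...,1]<25)
Q=P[m]; print(len(Q)); 
for lo in range(-60,25,5):
    k=(Q[:,1]>=lo)&(Q[:,1]<lo+5); print(lo,k.sum(), Q[k][:,0].min().round(1) if k.any() else '',np.abs(Q[k][:,0]).min().round(1) if k.any() else '',Q[k][:,2].min().round(1) if k.any() else '',Q[k][:,2].max().round(1) if k.any() else '')
im=w['image'][220:340,200:370]; cv2.imwrite('pics/w5.png',cv2.resize(im,None,fx=4.5,fy=4.5,interpolation=cv2.INTER_CUBIC))
E
```

```text
45042
-60 611 -39.5 13.6 -6.5 15.1
-55 798 -23.7 12.0 -10.1 13.2
-50 346 -25.6 11.9 -10.5 12.7
-45 433 -26.1 12.0 -9.5 12.6
-40 419 -25.7 12.0 -10.7 12.4
-35 395 -25.7 12.0 -10.5 12.4
-30 329 -25.7 12.0 -10.3 12.3
-25 275 -24.5 12.0 -9.9 12.4
-20 93 -18.5 12.0 -10.2 11.8
-15 4 -12.2 12.2 1.9 5.1
-10 0    
-5 0    
0 0    
5 0    
10 0    
15 0    
20 0
```

View pics/w5.png

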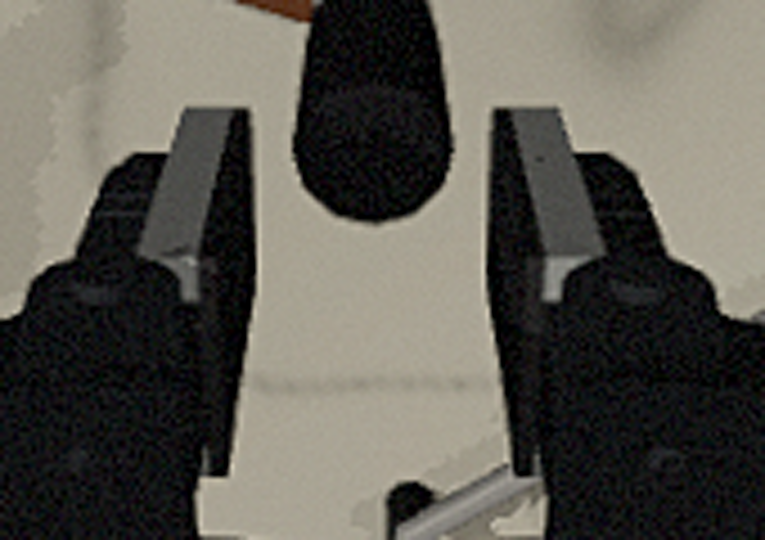

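The depth check explains the miss. At 25 mm opening the pads span tool y ≈ -53 to -17 mm, so the fingertips are 17 mm **behind** the reported TCP, not 19 mm ahead. The real grasp point is therefore about 36 mm behind the frame I command, and the fingers passed over the knob (tips at z ≈ 157, knob top at 151). Camera, table and knob heights agree with each other, so I'll correct by 36 mm along the tool. The descent will be force-guarded to confirm it.

```bash
cat >> h.py <<'E'
OFF=36.0   # measured: true grasp point lies 36 mm behind reported TCP
def G(p): p=np.array(p,float); return p-[0,0,OFF]   # tool down: command for true grasp point p
E
python3 - <<'E'
from h import *
a=.31
hit=bot.servo_line(G(knob(a)),speed=60,until_force=6)
s0=bot.read_state(); print(hit,s0['clock'],s0['ee_pos'].round(1),s0['ft_force'].round(2))
if hit: raise SystemExit
bot.move_gripper(21,20); s0=bot.read_state();print(s0['grip_width'],s0['ft_force'].round(2))
t=a
while t<1.55:
    t=min(t+.1,1.57)
    h=bot.servo_line(G(knob(t)),attitude=down(jawk(t)),speed=80,until_force=12)
    if h: print('force at',t,bot.read_state()['ft_force']);break
s=bot.read_state(); print(s['clock'],t,s['ee_pos'].round(1),s['ft_force'].round(2),s['grip_width'])
w=cam('wrist'); cv2.imwrite('pics/w6.png',w['image'])
E
```

```text
False 14.775 [555.9   2.2 104.2] [0.2  0.03 0.17]
21.391929291031484 [ 0.19 -0.33  0.58]
18.5417 1.57 [666.3 -37.6 103.9] [-0.2  -0.31 -0.47] 21.10814656173485
```

View pics/w6.png

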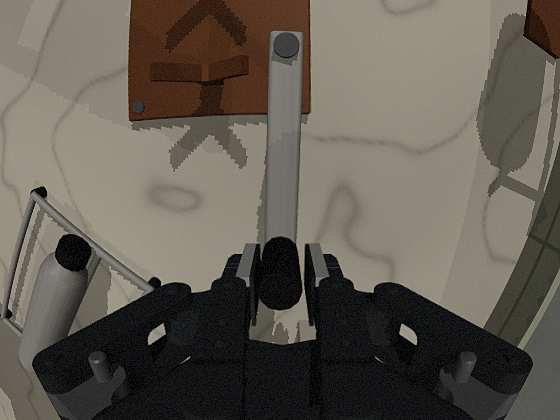

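The knob is between the pads at (282,270) and the bar points straight along the cradle's -y from the pivot (286,45), so the keeper is at about 1.57 rad. Next: release, then look at the flask from above.

```bash
python3 - <<'E'
from h import *
bot.move_gripper(40); bot.servo_line(G(knob(1.57,z=250)),speed=200)
th=1.203-np.pi/2
bot.move_gripper(85)
bot.move_to(G([468,-208,230]),down(th)); bot.dwell(.15)
s=bot.read_state(); w=cam('wrist'); im=w['image'].copy()
m=np.array([468,-208]);d=np.array([np.cos(1.203),np.sin(1.203)])
for k in (-95,0,100):
    u,v=wpix(w,s,[*(m+k*d),38]); cv2.circle(im,(int(u),int(v)),4,(0,0,255),1); print(k,round(u),round(v))
# silhouette by depth
D=w['depth'];M=np.array(w['mount'])
v,u=np.mgrid[0:420,0:560]; du,dv=u-w['cx'],v-w['cy']; r=np.hypot(du,dv)+1e-9; t=r/w['f']
P=(np.stack([np.tan(t)*du/r*D,np.tan(t)*dv/r*D,D],-1)@M[:3,:3].T+M[:3,3])@rot(s['tool_rot']).T+s['ee_pos']
k=(D>0)&(P[...,2]>52)&(P[...,2]<75)&(np.hypot(P[...,0]-468,P[...,1]+208)<110)
X=P[k][:,:2]; vx,vy,x0,y0=cv2.fitLine(X.astype(np.float32),cv2.DIST_HUBER,0,.01,.01).ravel(); print(k.sum(),vx,vy,x0,y0,np.arctan2(abs(vy),vx*np.sign(vy)))
n=np.array([-vy,vx]);tt=(X-[x0,y0])@n;print(np.percentile(tt,[1,50,99]),(m-[x0,y0])@n,P[k][:,2].max())
cv2.imwrite('pics/w7.png',im); print(s['clock'])
t=cam('top');cv2.imwrite('pics/t7.png',t['image'])
E
```

```text
-95 281 276
0 281 190
100 281 87
7691 0.35340568 0.93547016 471.37854 -201.30643 1.2095872
[-1.99578197e+01 -1.81486708e-02  2.00566975e+01] 0.7949766584852114 66.16877152958476
21.3083
```

View pics/w7.png

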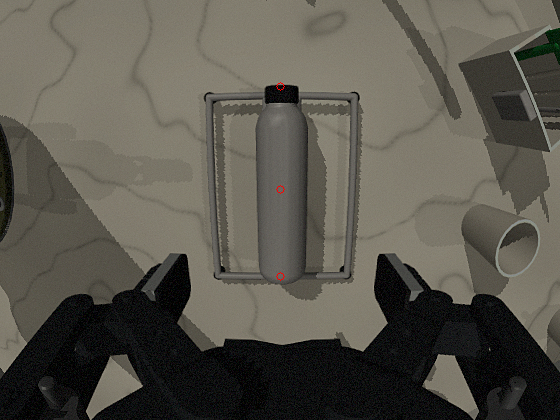

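View pics/t7.png

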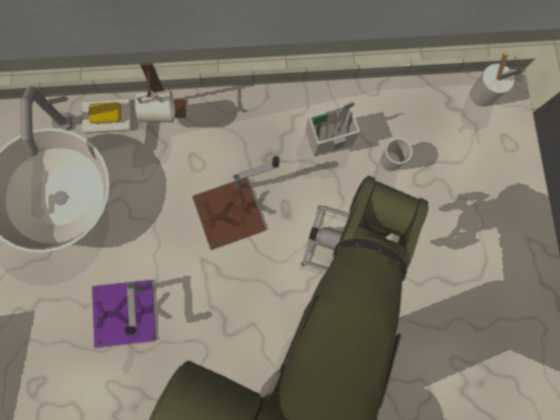

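Marks and flask agree: the cap is at (281,88), the bottom at (281,280), the axis runs down the jaw centre line, and the neck points to the basin side. The top view shows the keeper aside (knob at 275,162). Next: grasp and lift.

```bash
python3 - <<'E'
from h import *
th=1.208-np.pi/2; m=[468,-208]
bot.move_to(G([*m,150]),down(th))
h=bot.servo_line(G([*m,36]),speed=100,until_force=10)
s=bot.read_state(); print(h,s['clock'],s['ee_pos'].round(1),s['ft_force'].round(2))
if h: raise SystemExit
bot.move_gripper(30,45); s=bot.read_state(); print('width',s['grip_width'],s['ft_force'].round(2))
if s['grip_width']<44: raise SystemExit
bot.servo_line(G([*m,60]),speed=60); bot.dwell(.2)
s=bot.read_state(); print('lift',s['grip_width'],s['ft_force'].round(2))
bot.servo_line(G([*m,200]),speed=150); bot.dwell(.1)
s=bot.read_state(); print('lift',s['clock'],s['grip_width'],s['ft_force'].round(2))
w=cam('wrist'); cv2.imwrite('pics/w8.png',w['image'])
D=w['depth'];M=np.array(w['mount'])
v,u=np.mgrid[0:420,0:560]; du,dv=u-w['cx'],v-w['cy']; r=np.hypot(du,dv)+1e-9; t=r/w['f']
P=(np.stack([np.tan(t)*du/r*D,np.tan(t)*dv/r*D,D],-1)@M[:3,:3].T+M[:3,3])
k=(D>0)&(abs(P[...,0])<20)&(P[...,2]>12)&(P[...,2]<110)&(P[...,1]<10); Q=P[k]
print('tool: z extent',Q[:,2].min(),np.percentile(Q[:,2],99.8),'x',Q[:,0].min(),Q[:,0].max())
for lo in range(15,105,10):
    q=Q[(Q[:,2]>lo)&(Q[:,2]<lo+10)]; 
    if len(q): print(lo,len(q),'top y',np.percentile(q[:,1],2).round(1),'mean x',q[:,0].mean().round(1))
E
```

```text
False 23.1167 [ 468.3 -208.2    0.6] [0.02 0.04 0.04]
width 48.885507386498155 [-1.48  0.65  4.42]
lift 48.9426106351941 [-0.32  0.17 -3.44]
lift 25.475 49.011276507565114 [-0.8   0.05 -3.54]
tool: z extent 12.000217283221772 100.42776623484292 x -19.998290976199016 19.998662372771193
15 9948 top y -117.8 mean x -0.4
25 3388 top y -63.6 mean x 0.3
35 3684 top y -63.6 mean x 0.3
45 3930 top y -63.7 mean x 0.2
55 4086 top y -63.7 mean x 0.3
65 3746 top y -62.2 mean x 0.3
75 2532 top y -57.7 mean x 0.7
85 2563 top y -54.7 mean x 0.7
95 1353 top y -54.8 mean x 0.8
```

```bash
ls pics
```

```text
s2.png
s4.png
side0.png
sidecrop.png
t1.png
t7.png
top0.png
topcrop.png
w1.png
w2.png
w3.png
w4.png
w5.png
w6.png
w7.png
w8.png
wrist0.png
```

The grasp is good: width 48.9 mm, about 3.5 N of weight carried, flask level, cap end at tool z = 100 mm and axis 38.6 mm above the reported TCP. Next: carry it to the groove and do a guarded descent.

```bash
python3 - <<'E'
from h import *
AX=38.6
bot.move_to(cr(0,0,200-AX),down(YAW))
bot.servo_line(cr(0,0,92-AX),speed=150); bot.dwell(.2)
s=bot.read_state(); f0=s['ft_force']; print(s['clock'],s['ee_pos'].round(1),f0.round(2),s['grip_width'])
h=bot.servo_line(cr(0,0,69.0-AX),speed=25,until_force=6)
s=bot.read_state(); print(h,s['clock'],'axis z',(s['ee_pos'][2]+AX).round(1),s['ee_pos'].round(1),s['ft_force'].round(2))
w=cam('wrist'); cv2.imwrite('pics/w9.png',w['image'])
im=cam('side')['image']; cv2.imwrite('pics/s9.png',cv2.resize(im[130:270,200:360],None,fx=4.5,fy=4,interpolation=cv2.INTER_CUBIC))
E
```

```text
27.7833 [573.4  86.   54.3] [ 0.23  0.61 -3.81] 48.93724642116929
True 28.5083 axis z 72.5 [573.3  86.1  33.9] [5.38 1.63 0.47]
```

View pics/w9.png

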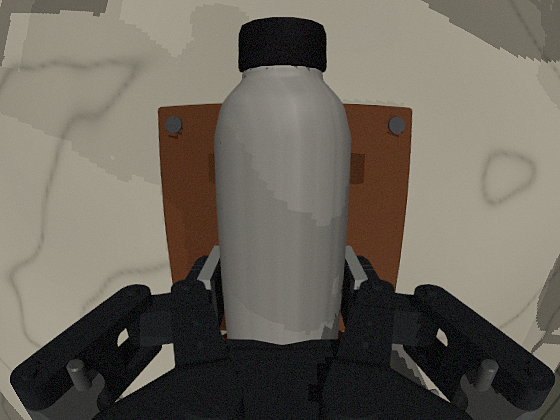

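View pics/s9.png

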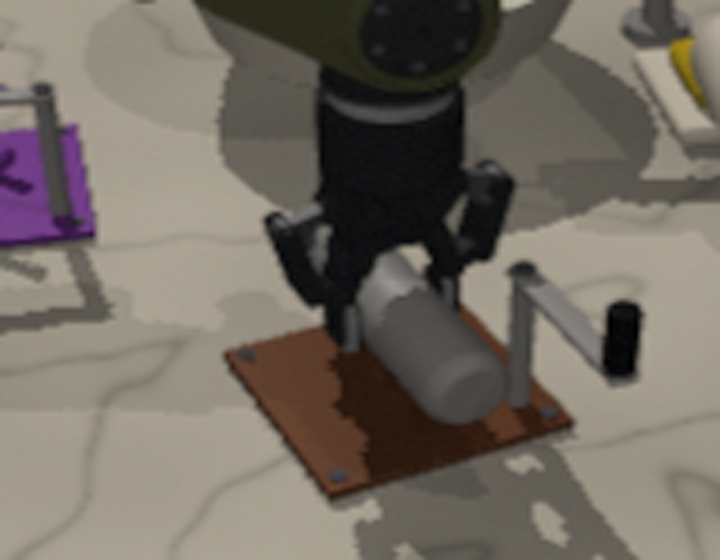

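Contact came at axis z = 72.5 with a +x push on the tool, so the flask sits about 2 mm towards the cradle's -x arm. I'll shift it +x and keep lowering until it seats.

```bash
python3 - <<'E'
from h import *
AX=38.6
s=bot.read_state(); z=s['ee_pos'][2]
h=bot.servo_line(cr(2.2,0,z+.5),speed=15); bot.dwell(.1)
s=bot.read_state(); print(s['ft_force'].round(2),s['ee_pos'].round(1))
h=bot.servo_line(cr(2.2,0,69.5-AX),speed=10,until_force=8); bot.dwell(.2)
s=bot.read_state(); c,sn=np.cos(YAW),np.sin(YAW); f=s['ft_force']
print(h,s['clock'],'axis z',(s['ee_pos'][2]+AX).round(2),f.round(2),'cradle x force',(c*f[0]+sn*f[1]).round(2))
E
```

```text
[ 0.12 -0.93 -3.41] [574.8  86.6  34.1]
True 29.5667 axis z 70.99 [-2.95 -2.21  5.89] cradle x force -3.46
```

```bash
python3 - <<'E'
from h import *
bot.move_gripper(75); bot.dwell(.3)
s=bot.read_state(); print(s['clock'],s['ft_force'].round(2),s['grip_width'])
bot.servo_line(cr(1.5,0,200),speed=150); bot.dwell(.2)
s=bot.read_state(); w=cam('wrist'); im=w['image'].copy(); D=w['depth'];M=np.array(w['mount'])
v,u=np.mgrid[0:420,0:560]; du,dv=u-w['cx'],v-w['cy']; r=np.hypot(du,dv)+1e-9; t=r/w['f']
P=(np.stack([np.tan(t)*du/r*D,np.tan(t)*dv/r*D,D],-1)@M[:3,:3].T+M[:3,3])@rot(s['tool_rot']).T+s['ee_pos']
Q=P-[*C,0]; c,sn=np.cos(YAW),np.sin(YAW); qx=c*Q[...,0]+sn*Q[...,1]; qy=-sn*Q[...,0]+c*Q[...,1]; z=P[...,2]
k=(D>0)&(abs(qx)<30)&(abs(qy)<60)&(z>76)&(z<110)
vx,vy,x0,y0=cv2.fitLine(np.stack([qx[k],qy[k]],1).astype(np.float32),cv2.DIST_HUBER,0,.01,.01).ravel()
print('flask x',x0-y0*vx/vy,'ang',vx/vy,'ztop',np.percentile(z[k],99))
k=(D>0)&(abs(qx)<8)&(qy>40)&(qy<140)&(z>70); print('mouth y',np.percentile(qy[k],99.5))
print(np.round([wpix(w,s,cr(0,0,95)),wpix(w,s,cr(0,100,70)),wpix(w,s,knob(1.57,z=151))]),s['clock'])
cv2.imwrite('pics/w10.png',im); cv2.imwrite('pics/t10.png',cam('top')['image'])
E
```

```text
30.2417 [-0.28 -0.17 -0.57] 74.87180961986913
flask x 2.4983356 ang 0.005702037 ztop 96.26052013574679
mouth y 100.3069890369215
[[280. 201.]
 [280.  83.]
 [343. 379.]] 31.7167
```

View pics/w10.png

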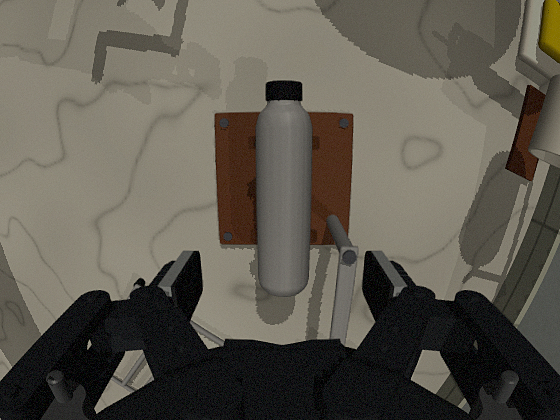

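The flask is seated: top at z ≈ 96, axis parallel within 0.006 rad, cap end at y ≈ 100 mm. In the picture it is centred between the saddle tips (248 and 320 px, flask centre 284). So my cradle estimate was about 2 mm short in x, which I'll include. Next: swing the keeper back.

```bash
cat >> h.py <<'E'
C=C+2.0*np.array([np.cos(YAW),np.sin(YAW)])
E
python3 - <<'E'
from h import *
a=1.57
bot.move_to(G(knob(a,z=250)),down(jawk(a))); bot.move_gripper(60)
h=bot.servo_line(G(knob(a)),speed=120,until_force=8)
s=bot.read_state(); print(h,s['clock'],s['ft_force'].round(2))
if h: raise SystemExit
bot.move_gripper(22,20); s=bot.read_state(); print(s['grip_width'],s['ft_force'].round(2))
w=cam('wrist'); cv2.imwrite('pics/w11.png',w['image'])
t=a
while t>-.05:
    t=max(t-.1,-.06) 
    h=bot.servo_line(G(knob(t)),attitude=down(jawk(t)),speed=80 if t>.15 else 30,until_force=10 if t>.15 else 5)
    if h: print('force at',t,bot.read_state()['ft_force'].round(2));break
    if t<=-.06: break
s=bot.read_state(); print(s['clock'],t,s['ee_pos'].round(1),s['ft_force'].round(2),s['grip_width'])
w=cam('wrist'); cv2.imwrite('pics/w12.png',w['image'])
E
```

```text
False 33.85 [0.69 0.8  0.57]
22.055171257800446 [-0.01 -0.22  0.5 ]
39.4167 -0.06 [543.6  34.8 104.1] [  4.72 -11.98  -2.43] 22.247135048093547
```

View pics/w12.png

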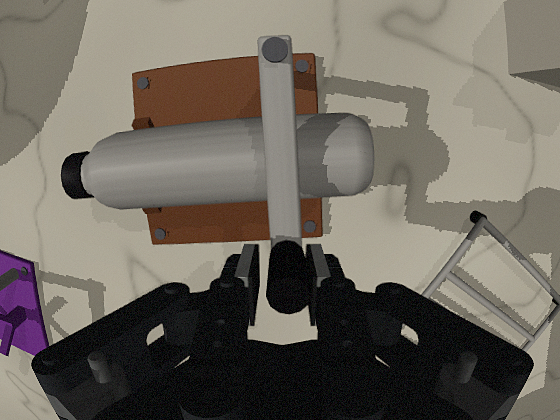

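The keeper is across the flask and pressing on its stop. Next: back off, release, lift away and check.

```bash
python3 - <<'E'
from h import *
bot.servo_line(G(knob(0)),attitude=down(jawk(0)),speed=30)
bot.move_gripper(50); s=bot.read_state(); print(s['ft_force'].round(2))
bot.servo_line(G(knob(0,z=250)),speed=120); bot.dwell(.3)
s=bot.read_state(); w=cam('wrist'); cv2.imwrite('pics/w13.png',w['image'])
D=w['depth'];M=np.array(w['mount'])
v,u=np.mgrid[0:420,0:560]; du,dv=u-w['cx'],v-w['cy']; r=np.hypot(du,dv)+1e-9; t=r/w['f']
P=(np.stack([np.tan(t)*du/r*D,np.tan(t)*dv/r*D,D],-1)@M[:3,:3].T+M[:3,3])@rot(s['tool_rot']).T+s['ee_pos']
Q=P-[*C,0]; c,sn=np.cos(YAW),np.sin(YAW); qx=c*Q[...,0]+sn*Q[...,1]; qy=-sn*Q[...,0]+c*Q[...,1]; z=P[...,2]
k=(D>0)&(abs(qx)<30)&(abs(qy)<60)&(z>76)&(z<100)&((qy>-20))
vx,vy,x0,y0=cv2.fitLine(np.stack([qx[k],qy[k]],1).astype(np.float32),cv2.DIST_HUBER,0,.01,.01).ravel()
print('flask x',x0-y0*vx/vy,'ang',vx/vy,'ztop',np.percentile(z[k],99))
k=(D>0)&(abs(qx)<10)&(qy>40)&(qy<140)&(z>70); print('mouth y',np.percentile(qy[k],99.5))
k=(D>0)&(qx>-35)&(qx<55)&(qy>-120)&(qy<0)&(z>104)&(z<116)
vx,vy,x0,y0=cv2.fitLine(np.stack([qx[k],qy[k]],1).astype(np.float32),cv2.DIST_HUBER,0,.01,.01).ravel(); print('keeper angle',np.arctan2(vy*np.sign(vx),abs(vx)),'at',x0,y0)
cv2.imwrite('pics/t13.png',cam('top')['image']); print(s['clock'])
E
```

```text
[-0.32 -0.38 -0.26]
flask x 2.295021 ang 0.004610289 ztop 96.20445746199637
mouth y 99.37901060333216
keeper angle 0.0023030983 at 10.708041 -43.678265
41.5667
```

View pics/w13.png

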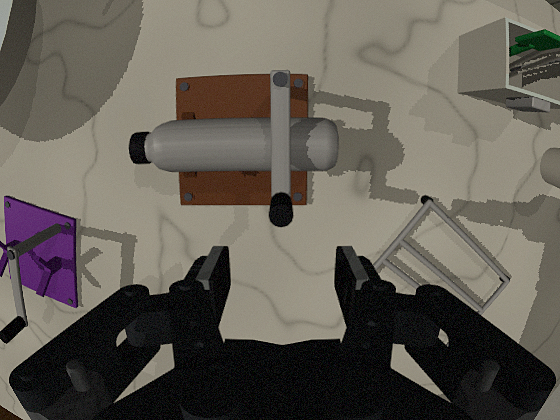

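View pics/t13.png

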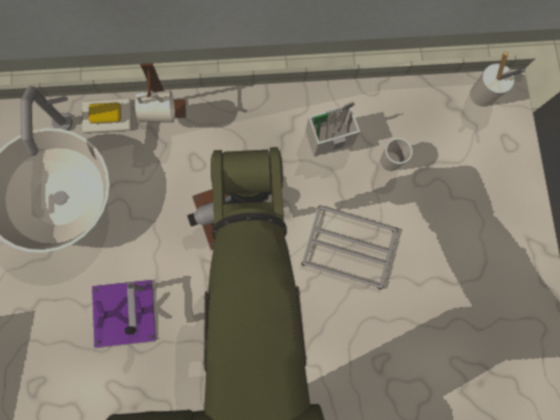

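The keeper reads about 0.00 rad and the flask is 99 mm to the cap end, but flask x reads +2.3 mm against my adjusted centre. I'll measure it relative to the plate and saddles in the same view before handing in.

```bash
python3 - <<'E'
from h import *
bot.move_to(G(cr(0,0,260)),down(YAW)); bot.dwell(.2)
s=bot.read_state(); w=cam('wrist'); cv2.imwrite('pics/w14.png',w['image'])
D=w['depth'];M=np.array(w['mount'])
v,u=np.mgrid[0:420,0:560]; du,dv=u-w['cx'],v-w['cy']; r=np.hypot(du,dv)+1e-9; t=r/w['f']
P=(np.stack([np.tan(t)*du/r*D,np.tan(t)*dv/r*D,D],-1)@M[:3,:3].T+M[:3,3])@rot(s['tool_rot']).T+s['ee_pos']
Q=P-[*C,0]; c,sn=np.cos(YAW),np.sin(YAW); qx=c*Q[...,0]+sn*Q[...,1]; qy=-sn*Q[...,0]+c*Q[...,1]; z=P[...,2]
im=w['image'].astype(int); br=(im[...,2]>1.35*im[...,0])&(D>0)
k=(abs(qx)<32)&(qy>-20)&(qy<55)&(z>76)&(z<100)&(D>0)&~br; print('flask x edges',np.percentile(qx[k],[1,50,99]),'z',np.percentile(z[k],99))
k=br&(z<14)&(abs(qx)<100)&(abs(qy)<100); k1=k&(qy>0)&(qy<38); print('plate x',np.percentile(qx[k1],[.5,99.5]),'y',np.percentile(qy[k],[.5,99.5]),'z',np.median(z[k]))
k=br&(z>40)&(z<75)&(abs(qy-45)<15)
for sgn in(-1,1):
    q=k&(qx*sgn>5); print('saddle',sgn,q.sum(),np.percentile(qx[q],[1,99]),np.percentile(z[q],[5,95]),np.percentile(qy[q],[5,95]))
print(s['clock'])
E
```

```text
flask x edges [-22.51850596   0.59765507  23.64372489] z 96.32231011352363
plate x [-73.72420894  74.7664837 ] y [-70.56130787  75.53621648] z 8.679261958157554
saddle -1 83 [-31.98440637 -23.72495682] [59.44010584 70.53107652] [41.27051637 52.19933531]
saddle 1 84 [ 25.38320914 271.75680617] [59.59461759 71.11456264] [41.19533698 52.08375743]
43.1917
```

View pics/w14.png

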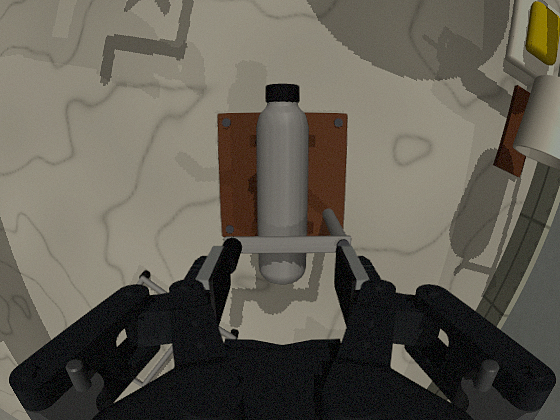

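In one view the flask's centre (+0.6 mm) matches the plate's (+0.5 mm), so the flask sits on the groove line. The earlier +2.3 mm was viewing-angle bias. The gripper is clear above everything, so I'm handing in.

```bash
python3 - <<'E'
from h import *
s=bot.read_state(); print(s['ft_force'].round(2),s['ee_pos'].round(1))
print(bot.finish_job())
E
```

```text
[-0.25 -0.16  0.57] [574.9  86.4 224. ]
the job is handed in; nothing more can be done
None
```

The job is handed in; no verdict was reported. I swung the keeper aside to about 1.57 rad, then laid the flask in the groove with its neck towards the basin. After letting it go, I swung the keeper back to its stop.

**Last checks:**
- **Sideways:** the flask's centre is within about 0.1 mm of the cradle's centre.
- **Angle:** its axis is within 0.006 rad of the groove.
- **Position along the groove:** the cap end is 99 mm from the groove point.
- **Height:** its top is at 96 mm against the 95 mm expected, which is within calibration.
- **Keeper and gripper:** the keeper reads about 0.00 rad. The gripper is clear, with about 0 N on the tool.
- **Bystanders:** the caddy, tumbler and purple bracket look unmoved by eye in the top view. I did not measure them.
- **Time:** the last reading before handing in was about 43 s of the 72 s allowed.

**What failed or disagreed:**
- **First keeper swing:** it missed the knob. The wrist depth images put the fingertips about 36 mm farther back along the tool than the stated TCP implies. I corrected for that in every later move.
- **First lowering of the flask:** it touched one saddle arm 2.5 mm high, because my cradle position was about 2 mm off. I shifted the flask and then seated it.
- **One off-angle check:** it put the flask 2.3 mm off centre sideways. The straight-down view did not bear that out.

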